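# Tuck the drip flashing under the drain board's lapped slab

### The arm

A 6-joint arm with a two-finger parallel gripper is mounted at the origin on the work surface. World frame = base frame: x ahead of the robot, y to its left, z up, the work surface at z = 0. Lengths are in m, angles in rad, forces in N, time in s.
With the tool pointing down it reaches from about 0.275 to 0.75 m from the base axis. Payload 10.2 kg.
Tool frame: the origin (TCP) lies on the front face of the gripper's body, between the roots of the fingers; the fingertips stand 73 mm ahead of it and the grasp point (between the pads) lies manip.pinch_z ahead of it (manip.pinch_z is the distance from the TCP to the grasp point, in m); z points along the fingers, y is the line along which they close (so a half turn about z gives the same grasp; the last joint's range is limited). The gripper opens to 85 mm and grips with 20 to 120 N. Pads are 22 mm wide; open, the fingers measure 114 mm over their backs; the gripper's body (76 mm by 85 mm) begins 54 mm behind the grasp point. The pads swing forward as they close: fully open they stand 13 mm farther back than shut.
Start: joints at [-1.46, 0.313, 1.498, -0, 1.331, -0.223], TCP at [0.172, -0.496, 0.304] pointing down, gripper open.
Joint ranges: [-2.94, 2.94], [-0.97, 2.17], [0.19, 2.56], [-1.23, 4.37], [0.02, 3.11], [-2.88, 2.88]. Speed limits (rad/s): [2.39, 2.39, 3.01, 3.14, 3.14, 3.14].

### API

Orientations are given as a unit quaternion [x, y, z, w].
In Python, from station import sensors, get_image, ticket, manip gives the robot as it stands.
- The arm moves only by the tool send_rows, never from a script. Its argument "motion" is a list of rows, each an object with "delta_pos": the shift along the world's x, y, z in m, a list of three; "spin": the turn about the world's z in degrees. In form: [{"delta_pos": [tx, ty, tz], "spin": spin}, ...]. A call has 1 to 20 rows; each row is the pose to reach, as a shift and turn from the pose commanded when the call began; what a row does not reach only later rows make up. A row lasts 1/8 s, in which the tool goes at most 62.5 mm and 10.7 degrees, less where a joint would pass 70% of its speed; a pose out of reach is approached as far as the arm can. A call with a gripper value outside its range is refused whole. "gripper" is the finger opening in m, from 0 to 0.0854, set as the call begins (left out, the last holds). The fingers move at their own pace and stop on an object; "grip_force" is the grip in N (left out, the last holds). Time passes only in rows, so rows that repeat a pose let the fingers close. It gives the time, the measured TCP pose, the force, the opening and the grip force at its end, in the units of the state.
- sensors.read_state(): the state, without advancing time (a new reading comes with each control period).
- get_image(name): name is "side" or "top" or "wrist"; returns a dict with "image" (480x640x3 uint8, blue, green, red), "fx", "fy", "cx", "cy" (pixels), "rvec" (rotation vector, rad) and "tvec" (3), from world to camera coordinates, as OpenCV has them. Camera axes: x right, y down, z forward; pixel columns grow to the right and rows downward; lengths in m; the calibration is good to about 2 mm. A picture is of the moment at which its call begins. There is no depth.
- ticket.job_done(): hands the job in; it is judged then, once.
The state is a dict: "t": time; "joint_pos": joint angles; "dq": joint speeds; "joint_efforts": joint torques, N m; "ee_pos": TCP position; "tcp_rot": TCP orientation; "contact_force": force on the tool from outside, world axes, zero at the start; "torque": the same for the moment, N m; "finger_gap": opening from 0.0 (shut) to 1.0 (fully open); "grasp_force": force on a finger pad.
Only numpy, scipy, OpenCV 4.12 (cv2) and the standard library are available. Lean on these libraries where they do the work, as an engineer would, in place of code of your own. Each camera call takes 0.05 s, during which the arm holds its last target. There are 200 camera calls.

### The job

Pick up the small metal drip flashing by its wooden grip bar and slide its broad edge, level and square, between the two spacers and about 25 mm under the front edge of the loose lapped slab on the glaze drain board, without lifting that slab. Then press the flashing flat onto the board firmly, with some 10 N or more, and finish while still holding it pressed down there. Leave the other pottery things where they are.

Things in the scene. Friction and masses are not known exactly. Their poses are not given: they have to be found in the camera images.
- grip_bar (a point): Flashing: aluminium sheet 130 (y) x 90 (x) x 4 mm, about 0.2 kg, flat on the table left or right, with an upright wooden grip bar 10 (x) x 100 (y) x 36 mm tall. Point: half-way up the bar, 22 mm over the sheet's underside (bar top 40, sheet top 4 mm over it). x points level to the broad edge, 70 mm ahead; the rear edge is 20 mm behind; y along the bar, z up.
- edge_left (a point): Left end of the flashing's broad edge, half-way through its 4 mm thickness: at (70, 65, -20) mm from grip_bar in its axes.
- edge_right (a point): Right end of the flashing's broad edge: at (70, -65, -20) mm from grip_bar in its axes.
- seat (a point): On top of the fixed plywood drain board (190 mm wide in y, top 24 mm above the table), which lies on the other side from the flashing. x points level towards the slabs, away from the robot; z up. The bare top reaches 90 mm in -x from here; the loose slab's front edge is 45 mm in +x. A flashing with its grip bar over this point is 25 mm under the slab.
- tile_edge (a point): Middle of the lower front edge of the loose stoneware slab (190 mm wide, 100 deep, 10 thick, 0.45 kg), at (45, 0, 9) mm from seat, axes alike. Slot below: 9 mm high, open 100 mm inwards, 162 mm wide between two 9 mm tall spacers under the front corners (inner faces at y = +-81 mm). Two upper fixed slabs lap its far end, from 85 mm in +x, top 20 mm above this point.
- tile (a joint): Lift angle of the loose slab about its far edge, rad: 0 lying down, grows as its front edge is lifted (0.05 is 5 mm at the front edge). Only its own weight holds it down.
- beaker: Bystander, to be left alone: white cup, 58 mm across, 75 mm tall, between the two task things near the robot; origin at the centre of its underside.
- brush: Bystander, to be left alone: brush 150 mm long lying along x in the middle of the table; origin at the centre of its underside.
- pinch_pot: Bystander, to be left alone: white cup 52 mm across, 40 mm tall, standing on the drain board's upper fixed slabs; origin at the centre of its underside.
- turning_stick: Bystander, to be left alone: dark wooden stick 14 x 110 x 8 mm lying beyond the broad edge of the flashing, about 55 mm from it; origin at the centre of its underside.
- bowl_a: Bystander, to be left alone: white bowl 120 mm across, 60 mm tall, far left; origin at the centre of its underside.
- bowl_b: Bystander, to be left alone: white bowl 110 mm across, 55 mm tall, far right; origin at the centre of its underside.
Mind the look-alikes: they are no part of the job. What is shaped like the part that bears grip_bar but black or pink is not meant.

How it is judged:
By the outcome, as a careful person would: the job done as asked, in the order asked, and still so for the second after the job is handed in, while the arm keeps its last pose, push and grip.
It also fails if it takes over 45 s, if anything falls off the work surface, if the arm or the gripper's body presses on something with over 40 N, if the wrist force passes 120 N, or if a joint passes its speed limit or range.

## Working session

There is one attempt and no reset: what is moved stays moved. The work goes in short steps, Python scripts to look and compute and a tool call to move; the robot and the scene stay as the last step left them, time stands still between calls to the robot, and variables do not carry over. Pictures are saved under pics/ and viewed, at most 10 in all, crops included, and the job is handed in when it is done.

Besides the shell and the picture viewer there is one more tool, called as name(argument=value, ...), one argument or row to a line, values as JSON. send_rows: Moves the arm, as the interface text tells. Its arguments: {"type":"object","properties":{"motion":{"type":"array"},"gripper":{"type":"number"},"grip_force":{"type":"number"}},"required":["motion"]}

```bash
mkdir -p pics; python3 - <<'E'
from station import sensors,get_image,manip
import cv2,pickle
print(sensors.read_state(), manip.pinch_z)
for n in("top","side"):
    d=get_image(n); cv2.imwrite(f"pics/{n}0.png",d["image"]); pickle.dump(d,open(f"pics/{n}0.pkl","wb")); print(n,d["fx"],d["cx"],d["rvec"],d["tvec"])
E
```

```text
{'t': 0.0, 'joint_pos': array([-1.46038454e+00,  3.13429099e-01,  1.49848513e+00,  5.97037433e-07,
        1.33101171e+00, -2.23411141e-01]), 'dq': array([ 0.00029219, -0.00041185,  0.00087659,  0.000506  , -0.00106963,
        0.00142079]), 'joint_efforts': array([ 3.57877187e-03, -4.12267148e+01, -2.59743530e+01, -1.17408564e-05,
        4.19747332e-03,  3.39599687e-06]), 'ee_pos': array([ 0.17198235, -0.4958363 ,  0.30332763]), 'tcp_rot': array([ 9.86102384e-01,  1.66137427e-01,  3.79345835e-05, -6.65563545e-04]), 'contact_force': array([0.54773341, 0.166161  , 0.70161079]), 'torque': array([-0.02004239,  0.01731612, -0.02484319]), 'grasp_force': 0.0, 'finger_gap': 0.9987390718843877} 0.0539
top 591.0045720125647 310.81992673168173 [ 2.19733144 -2.13994998  0.09436951] [-0.01172607  0.58511117  1.42267806]
side 553.0270435418217 326.2871353292923 [ 0.44337145 -2.75438711  1.13019984] [0.5659994  0.16816463 1.21825431]
```

View pics/top0.png

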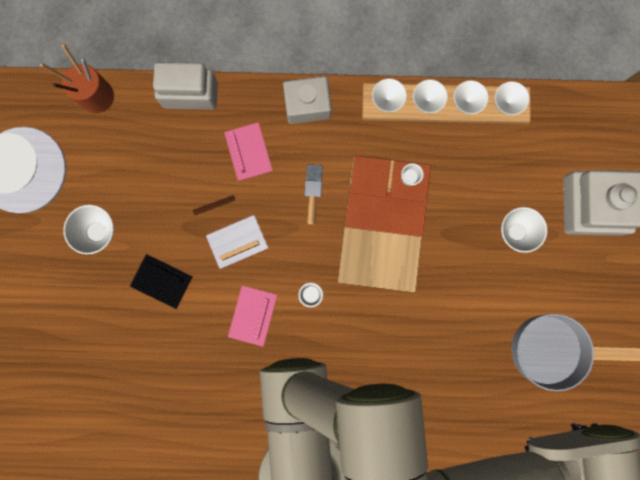

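View pics/side0.png

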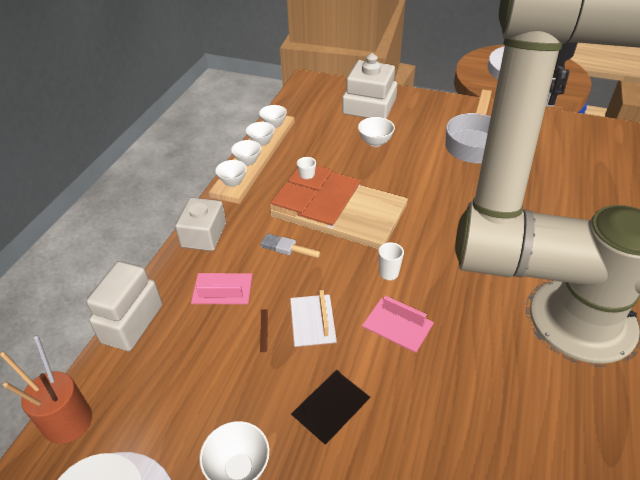

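The top view shows the white flashing near (237,242), with its wooden bar on the near side. The turning stick is beyond it, at (214,205). The board is at (380,260), and its slab front edge runs from about (345,230) to (422,237). Next I'll enlarge both.

```bash
python3 - <<'E'
import cv2,numpy as np
a=cv2.imread("pics/top0.png")
f=lambda x,y,w,h,s:cv2.resize(a[y:y+h,x:x+w],None,fx=s,fy=s,interpolation=cv2.INTER_CUBIC)
c=np.hstack([f(200,210,75,60,5),f(333,222,100,75,4)]) if 0 else None
A=f(200,208,70,64,6); B=f(333,220,95,96,4)
cv2.imwrite("pics/crop1.png",np.hstack([A,B]))
s=cv2.imread("pics/side0.png")
A=cv2.resize(s[285:350,280:345],None,fx=6,fy=6,interpolation=cv2.INTER_CUBIC)
B=cv2.resize(s[165:262,295:412],None,fx=390/97,fy=390/97,interpolation=cv2.INTER_CUBIC)[:,:410]
cv2.imwrite("pics/crop2.png",np.hstack([A,B])); print(A.shape,B.shape)
E
```

```text
(390, 390, 3) (390, 410, 3)
```

View pics/crop1.png

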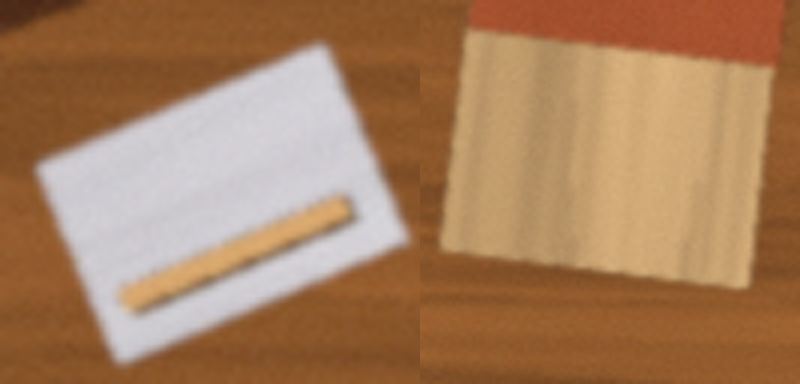

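Flashing corners in the crop: (38,165), (325,42), (410,240) and (120,365). The slab edge runs (467,32) to (775,66), and the board's near corners are (440,248) and (750,288).

```bash
cat > h.py <<'E'
import cv2,numpy as np
def ray(d,uv,z):
    R=cv2.Rodrigues(np.array(d["rvec"]))[0]; t=np.array(d["tvec"]).ravel(); C=-R.T@t
    v=R.T@np.array([(uv[0]-d["cx"])/d["fx"],(uv[1]-d["cy"])/d["fy"],1]); return C+v*(z-C[2])/v[2]
def fit(P,L): # rigid 2D: local L -> world P
    P=np.array(P)[:,:2];L=np.array(L,float);p=P-P.mean(0);l=L-L.mean(0)
    a=np.arctan2((l[:,0]*p[:,1]-l[:,1]*p[:,0]).sum(),(l*p).sum())
    R=np.array([[np.cos(a),-np.sin(a)],[np.sin(a),np.cos(a)]]);o=P.mean(0)-R@L.mean(0)
    return o,np.degrees(a),P-(L@R.T+o)
E
python3 - <<'E'
import pickle,numpy as np,cv2
from h import *
d=pickle.load(open("pics/top0.pkl","rb"))
print("cam",-cv2.Rodrigues(d["rvec"])[0].T@np.ravel(d["tvec"]))
c=lambda p,x0,y0,s:((p[0]+.5)/s-.5+x0,(p[1]+.5)/s-.5+y0)
F=[ray(d,c(p,200,208,6),.004) for p in[(38,165),(325,42),(410,240),(120,365)]]
print(*fit(F,[(.07,.065),(.07,-.065),(-.02,-.065),(-.02,.065)]))
b=[ray(d,c((p[0]-420,p[1]),200,208,6),.04) for p in []]
bar=[ray(d,c(p,200,208,6),.04) for p in[(118,290),(347,196),(353,213),(137,312)]]
print("bar",*fit(bar,[(.005,.05),(.005,-.05),(-.005,-.05),(-.005,.05)]))
for z in(.033,.043):
  B=[ray(d,c((p[0]-420,p[1]),333,220,4),h) for p,h in[((467,32),z),((775,66),z),((750,288),.024),((440,248),.024)]]
  print(z,*fit(B,[(.045,.095),(.045,-.095),(-.09,-.095),(-.09,.095)]))
E
```

```text
cam [ 0.44769191 -0.009815    1.47172724]
[0.54247264 0.17753124] 24.890914322188955 [[ 2.24873342e-04 -1.05039030e-04]
 [ 1.71370182e-04  1.66218879e-04]
 [-5.69028000e-05 -2.29882276e-04]
 [-3.39340724e-04  1.68702427e-04]]
bar [0.54210964 0.17612007] 25.179018487523496 [[ 0.00034427  0.00097567]
 [-0.00162276  0.00013753]
 [ 0.0005804   0.00171506]
 [ 0.00069809 -0.00282826]]
0.033 [ 0.55102709 -0.16781337] -5.374541518064208 [[-1.29630796e-03 -4.91966915e-04]
 [ 5.29151813e-04  3.50908027e-04]
 [-3.37853134e-04  7.20458963e-05]
 [ 1.10500928e-03  6.90129920e-05]]
0.043 [ 0.55051891 -0.16719221] -5.228308634309873 [[-1.63979137e-03 -7.76398508e-04]
 [-1.86175437e-04  1.42022877e-03]
 [-4.98738783e-05 -2.97996201e-04]
 [ 1.87584069e-03 -3.45834058e-04]]
```

View pics/crop2.png

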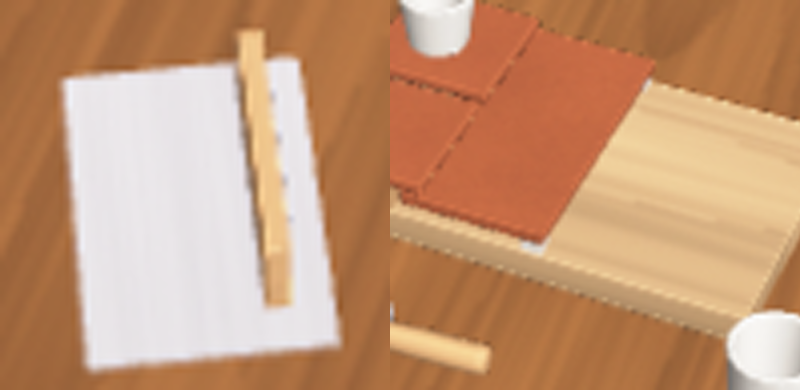

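In the side crop, the flashing corners are at (62,77), (298,58), (340,345) and (90,370). The slab's upper front corners are at (541,242) and (655,62), and white spacers show under both.

```bash
python3 - <<'E'
import pickle
from h import *
d=pickle.load(open("pics/side0.pkl","rb"))
c=lambda p,x0,y0,s:((p[0]+.5)/s-.5+x0,(p[1]+.5)/s-.5+y0)
F=[ray(d,c(p,280,285,6),.004) for p in[(62,77),(298,58),(340,345),(90,370)]]
print(*fit(F,[(.07,-.065),(-.02,-.065),(-.02,.065),(.07,.065)]))
s=390/97
B=[ray(d,c((p[0]-390,p[1]),295,165,s),.040) for p in[(541,242),(655,62)]]
print(*fit(B,[(.045,.095),(.045,-.095)]))
B=[ray(d,c((p[0]-390,p[1]),295,165,s),.043) for p in[(541,242),(655,62)]]
print(*fit(B,[(.045,.095),(.045,-.095)]))
E
```

```text
[0.54342421 0.17765005] 24.894213565877845 [[ 0.00127907 -0.00177034]
 [ 0.00034927 -0.00061448]
 [-0.00029831  0.00139161]
 [-0.00133004  0.00099322]]
[ 0.55268162 -0.16827654] -5.475187030869434 [[ 0.00013461  0.00140439]
 [-0.00013461 -0.00140439]]
[ 0.55172022 -0.16496365] -5.475187030869488 [[ 0.00010555  0.0011012 ]
 [-0.00010555 -0.0011012 ]]
```

Both views agree: grip_bar is at (0.5427, 0.1775) with yaw 24.9°, and seat is at (0.551, -0.167) with yaw -5.4°. I'll move above the bar, turning the tool +95.8°.

send_rows(
  motion=[
    {"delta_pos":[0.01,0.02,0],"spin":3},
    {"delta_pos":[0.03,0.055,-0.005],"spin":8},
    {"delta_pos":[0.055,0.1,-0.01],"spin":15},
    {"delta_pos":[0.083,0.15,-0.02],"spin":22},
    {"delta_pos":[0.11,0.2,-0.03],"spin":29},
    {"delta_pos":[0.138,0.25,-0.04],"spin":36},
    {"delta_pos":[0.165,0.3,-0.05],"spin":43},
    {"delta_pos":[0.193,0.35,-0.06],"spin":50},
    {"delta_pos":[0.22,0.4,-0.07],"spin":57},
    {"delta_pos":[0.248,0.45,-0.08],"spin":64},
    {"delta_pos":[0.275,0.5,-0.09],"spin":71},
    {"delta_pos":[0.303,0.55,-0.1],"spin":78},
    {"delta_pos":[0.33,0.6,-0.11],"spin":85},
    {"delta_pos":[0.355,0.645,-0.12],"spin":92},
    {"delta_pos":[0.371,0.673,-0.123],"spin":95.8},
    {"delta_pos":[0.371,0.673,-0.123],"spin":95.8},
    {"delta_pos":[0.371,0.673,-0.123],"spin":95.8},
    {"delta_pos":[0.371,0.673,-0.123],"spin":95.8},
  ],
  gripper=0.05,
)

```text
t: 2.35
ee_pos: [0.5428, 0.1761, 0.1811]
tcp_rot: [0.538, 0.843, -0.0, 0.0]
contact_force: [-0.2, -0.3, 0.3]
finger_gap: 0.585
grasp_force: 0.0
```

```bash
python3 - <<'E'
from station import sensors,get_image
import cv2,pickle
d=get_image("wrist"); cv2.imwrite("pics/w1.png",d["image"]); pickle.dump(d,open("pics/w1.pkl","wb"))
s=sensors.read_state(); print(s)
E
```

```text
{'t': 2.4, 'joint_pos': array([ 1.08593187e-01,  5.31875823e-01,  1.51164224e+00, -6.92723710e-05,
        1.09796156e+00, -3.24925342e-01]), 'dq': array([ 1.88671724e-03,  1.29510476e-03, -3.72838276e-03, -9.75165572e-05,
        4.58266155e-05, -9.24304963e-04]), 'joint_efforts': array([ 1.53921554e-01, -4.80891323e+01, -2.31247902e+01,  2.39348672e-03,
        6.98752938e-04,  1.43512676e-03]), 'ee_pos': array([0.54286446, 0.17616199, 0.18115998]), 'tcp_rot': array([5.38472346e-01, 8.42643180e-01, 1.13832391e-05, 6.33665310e-05]), 'contact_force': array([-0.0531124 ,  0.33363528,  0.20690541]), 'torque': array([-0.0166537 , -0.02087198,  0.01749959]), 'grasp_force': 0.0, 'finger_gap': 0.58401928437398}
```

View pics/w1.png

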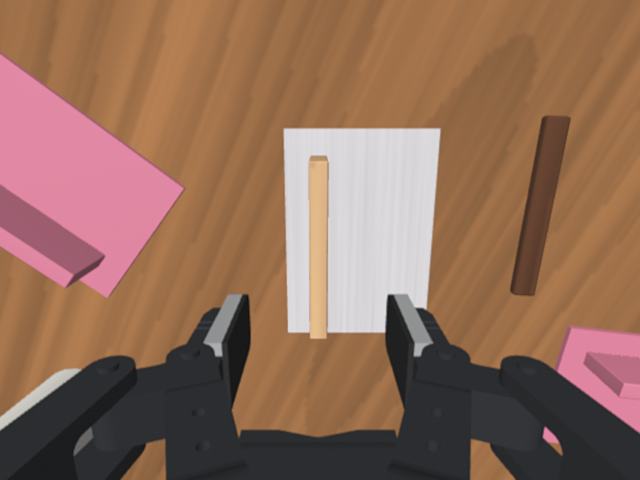

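The wrist view shows the bar centred between the fingers, with its top running from (318,158) to (318,337). The sheet corners are (285,129), (440,128), (427,333) and (289,333). I'll check the pose with these.

```bash
python3 - <<'E'
import pickle
from h import *
d=pickle.load(open("pics/w1.pkl","rb"))
F=[ray(d,p,.004) for p in[(285,129),(440,128),(427,333),(289,333)]]
print(*fit(F,[(-.02,.065),(.07,.065),(.07,-.065),(-.02,-.065)]))
print([ray(d,p,.04) for p in[(318.5,156),(318,338)]])
E
```

```text
[0.54471154 0.17556449] 25.161124850068518 [[ 3.13584402e-05  5.56832801e-04]
 [-6.33956215e-04  2.97308422e-04]
 [ 1.08937335e-03 -3.74260661e-04]
 [-4.86775575e-04 -4.79880562e-04]]
[array([0.52160754, 0.22330851, 0.04      ]), array([0.56417372, 0.13080808, 0.04      ])]
```

send_rows(
  motion=[
    {"delta_pos":[0,0.001,-0.02],"spin":0},
    {"delta_pos":[0,0.001,-0.05],"spin":0},
    {"delta_pos":[0,0.001,-0.075],"spin":0},
    {"delta_pos":[0,0.001,-0.09],"spin":0},
    {"delta_pos":[0,0.001,-0.1],"spin":0},
    {"delta_pos":[0,0.001,-0.1],"spin":0},
    {"delta_pos":[0,0.001,-0.1],"spin":0},
  ],
)

```text
t: 3.28
ee_pos: [0.5434, 0.178, 0.0817]
tcp_rot: [0.538, 0.843, 0.0, 0.001]
contact_force: [0.0, 0.1, 0.8]
finger_gap: 0.584
grasp_force: 0.0
```

send_rows(
  motion=[
    {"delta_pos":[0,0,0],"spin":0},
    {"delta_pos":[0,0,0],"spin":0},
    {"delta_pos":[0,0,0],"spin":0},
    {"delta_pos":[0,0,0],"spin":0},
    {"delta_pos":[0,0,0],"spin":0},
    {"delta_pos":[0,0,0],"spin":0},
    {"delta_pos":[0,0,0],"spin":0},
    {"delta_pos":[0,0,0],"spin":0},
  ],
  gripper=0,
  grip_force=80,
)

```text
t: 4.28
ee_pos: [0.5432, 0.178, 0.0814]
tcp_rot: [0.538, 0.843, 0.0, 0.0]
contact_force: [-0.5, -0.6, 5.2]
finger_gap: 0.104
grasp_force: 79.0
```

send_rows(
  motion=[
    {"delta_pos":[0,0,0.01],"spin":0},
    {"delta_pos":[0,0,0.03],"spin":0},
    {"delta_pos":[0,0,0.06],"spin":0},
    {"delta_pos":[0,0,0.09],"spin":0},
    {"delta_pos":[0,0,0.11],"spin":0},
    {"delta_pos":[0,0,0.12],"spin":0},
    {"delta_pos":[0,0,0.12],"spin":0},
    {"delta_pos":[0,0,0.12],"spin":0},
  ],
  grip_force=100,
)

```text
t: 5.28
ee_pos: [0.5426, 0.1779, 0.1999]
tcp_rot: [0.538, 0.843, -0.001, -0.001]
contact_force: [-0.0, 0.5, -2.4]
finger_gap: 0.102
grasp_force: 97.5
```

send_rows(
  motion=[
    {"delta_pos":[-0.002,-0.01,0],"spin":-1},
    {"delta_pos":[-0.005,-0.035,0],"spin":-3},
    {"delta_pos":[-0.01,-0.07,0],"spin":-6},
    {"delta_pos":[-0.015,-0.105,0],"spin":-9},
    {"delta_pos":[-0.02,-0.14,0],"spin":-12},
    {"delta_pos":[-0.025,-0.175,0],"spin":-15},
    {"delta_pos":[-0.03,-0.21,0],"spin":-18},
    {"delta_pos":[-0.035,-0.245,0],"spin":-21.5},
    {"delta_pos":[-0.04,-0.28,0],"spin":-25},
    {"delta_pos":[-0.044,-0.31,0],"spin":-28},
    {"delta_pos":[-0.046,-0.33,0],"spin":-29.5},
    {"delta_pos":[-0.047,-0.34,0],"spin":-30.3},
    {"delta_pos":[-0.047,-0.34,0],"spin":-30.3},
    {"delta_pos":[-0.047,-0.34,0],"spin":-30.3},
    {"delta_pos":[-0.047,-0.34,0],"spin":-30.3},
  ],
)

```text
t: 7.15
ee_pos: [0.4961, -0.1614, 0.2009]
tcp_rot: [0.739, 0.674, 0.0, -0.0]
contact_force: [0.5, 0.3, -2.0]
finger_gap: 0.103
grasp_force: 97.4
```

```bash
python3 - <<'E'
from station import sensors,get_image
import cv2,pickle,numpy as np
im=[]
for n in("side","wrist"):
    d=get_image(n); pickle.dump(d,open(f"pics/{n}2.pkl","wb")); im.append(d["image"])
a=cv2.resize(im[0][120:320,240:440],(400,400),interpolation=cv2.INTER_CUBIC)
b=cv2.resize(im[1],(400,300)); b=np.vstack([b,np.zeros((100,400,3),np.uint8)])
cv2.imwrite("pics/c2.png",np.hstack([a,b]))
s=sensors.read_state(); print(s["ee_pos"],s["tcp_rot"],s["contact_force"],s["torque"])
E
```

```text
[ 0.49608879 -0.16155691  0.20091005] [ 7.39193645e-01  6.73492951e-01  1.17418354e-05 -1.77339703e-05] [ 0.19320972  0.16174736 -2.51936195] [-0.02868079  0.01875673  0.06086815]
```

View pics/c2.png

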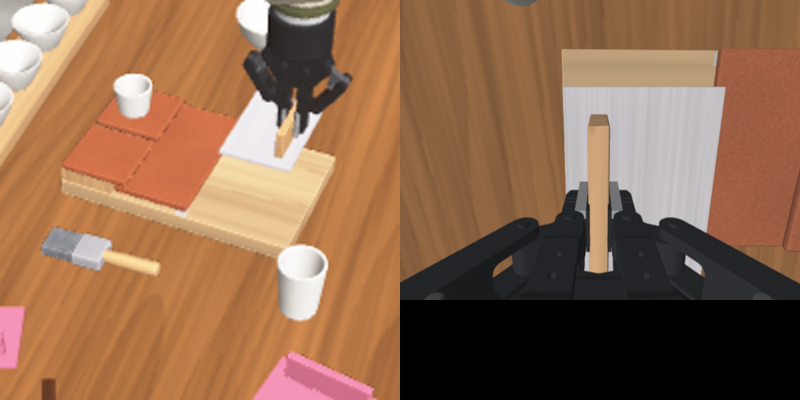

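The flashing is held level and roughly square to the board. I'll lower it in front of the slot.

send_rows(
  motion=[
    {"delta_pos":[0,0,-0.015],"spin":0},
    {"delta_pos":[0,0,-0.04],"spin":0},
    {"delta_pos":[0,0,-0.06],"spin":0},
    {"delta_pos":[0,0,-0.075],"spin":0},
    {"delta_pos":[0,0,-0.085],"spin":0},
    {"delta_pos":[0,0,-0.09],"spin":0},
    {"delta_pos":[0,0,-0.093],"spin":0},
    {"delta_pos":[0,0,-0.093],"spin":0},
    {"delta_pos":[0,0,-0.093],"spin":0},
  ],
)

```text
t: 8.38
ee_pos: [0.4961, -0.1621, 0.1082]
tcp_rot: [0.739, 0.673, 0.0, 0.0]
contact_force: [0.0, -0.6, -2.5]
finger_gap: 0.103
grasp_force: 97.5
```

```bash
python3 - <<'E'
from station import sensors,get_image
import cv2,pickle,numpy as np
im=[]
for n in("side","wrist"):
    d=get_image(n); pickle.dump(d,open(f"pics/{n}3.pkl","wb")); im.append(d["image"])
a=cv2.resize(im[0][170:250,300:400],(400,320),interpolation=cv2.INTER_CUBIC)
a=np.vstack([a,np.zeros((160,400,3),np.uint8)])
b=im[1][:,240:640]
cv2.imwrite("pics/c3.png",np.hstack([a,b]))
s=sensors.read_state(); print(s["ee_pos"],s["tcp_rot"],s["contact_force"],s["torque"])
E
```

```text
[ 0.49609815 -0.16208807  0.10817967] [7.39488573e-01 6.73169056e-01 8.40679136e-05 2.56168830e-04] [-0.18176004 -0.33539334 -2.31280465] [0.01740286 0.04053181 0.02421851]
```

View pics/c3.png

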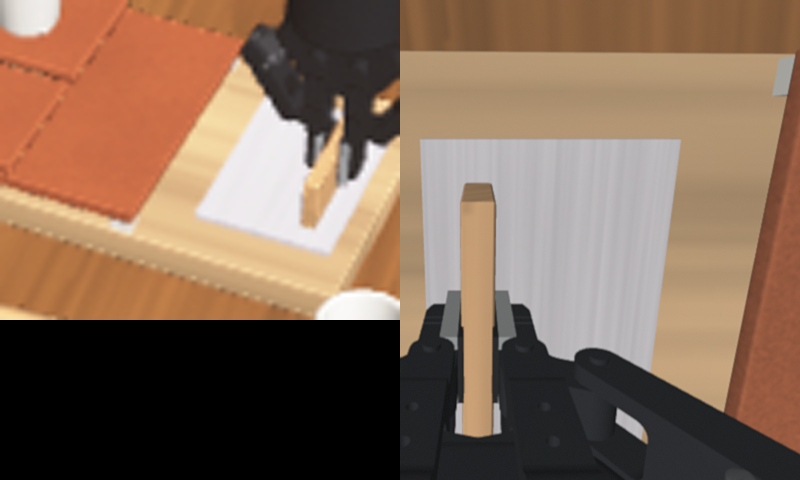

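The sheet's left edge is parallel to the board's left edge: sheet (260..520,139), board (240,51) to (630,54). The slab's lower edge runs (635,60) to (566,405), and the sheet's front edge (520,139) to (492,360).

```bash
python3 - <<'E'
import pickle
from h import *
d=pickle.load(open("pics/wrist3.pkl","rb"))
an=lambda a,b:np.degrees(np.arctan2(*(b-a)[[1,0]]))
S=[ray(d,p,z) for p,z in[((260,139),.031),((520,139),.031),((492,360),.031)]]
B=[ray(d,p,.024) for p in[(240,51),(630,54)]]
T=[ray(d,p,.033) for p in[(635,60),(566,405)]]
print("sheet",S,an(S[0],S[1]),an(S[1],S[2])+90,np.linalg.norm(S[1]-S[0]))
print("board left",B,an(*B)); print("slab",T,an(*T)+90)
a=np.radians(-5.4); X=np.array([np.cos(a),np.sin(a),0]);Y=np.array([-X[1],X[0],0])
for P in (S,B,T): print([(round(p@X*1e3,1),round(p@Y*1e3,1)) for p in P])
E
```

```text
sheet [array([ 0.48262157, -0.09766116,  0.031     ]), array([ 0.57229008, -0.10610657,  0.031     ]), array([ 0.56446096, -0.19262392,  0.031     ])] -5.380518192314268 -5.170720985654 0.09006533901150805
board left [array([ 0.47870099, -0.06807801,  0.024     ]), array([ 0.61216211, -0.08156735,  0.024     ])] -5.771464841297622
slab [array([ 0.60763928, -0.08422273,  0.033     ]), array([ 0.59447973, -0.2153646 ,  0.033     ])] -5.730217570463495
[(np.float64(489.7), np.float64(-51.8)), (np.float64(579.7), np.float64(-51.8)), (np.float64(580.1), np.float64(-138.6))]
[(np.float64(483.0), np.float64(-22.7)), (np.float64(617.1), np.float64(-23.6))]
[(np.float64(612.9), np.float64(-26.7)), (np.float64(612.1), np.float64(-158.5))]
```

The gap to the slab is about 32 mm and the yaw error about -0.3°. I'll insert slowly, about 57 mm.

send_rows(
  motion=[
    {"delta_pos":[0.002,0,0],"spin":-0.1},
    {"delta_pos":[0.006,-0.0005,0],"spin":-0.2},
    {"delta_pos":[0.011,-0.001,0],"spin":-0.3},
    {"delta_pos":[0.016,-0.0015,0],"spin":-0.3},
    {"delta_pos":[0.021,-0.002,0],"spin":-0.3},
    {"delta_pos":[0.026,-0.003,0],"spin":-0.3},
    {"delta_pos":[0.03,-0.0035,0],"spin":-0.3},
    {"delta_pos":[0.034,-0.004,0],"spin":-0.3},
    {"delta_pos":[0.037,-0.0045,0],"spin":-0.3},
    {"delta_pos":[0.04,-0.005,0],"spin":-0.3},
    {"delta_pos":[0.04,-0.005,0],"spin":-0.3},
    {"delta_pos":[0.04,-0.005,0],"spin":-0.3},
  ],
)

```text
t: 9.98
ee_pos: [0.5359, -0.167, 0.1079]
tcp_rot: [0.741, 0.671, -0.0, -0.0]
contact_force: [-0.0, 0.0, -1.8]
finger_gap: 0.098
grasp_force: 97.5
```

No contact, so the edge is about 8 mm under the slab. I'll continue to full depth.

send_rows(
  motion=[
    {"delta_pos":[0.003,-0.0003,0],"spin":0},
    {"delta_pos":[0.006,-0.0006,0],"spin":0},
    {"delta_pos":[0.01,-0.001,0],"spin":0},
    {"delta_pos":[0.013,-0.0013,0],"spin":0},
    {"delta_pos":[0.015,-0.0015,0],"spin":0},
    {"delta_pos":[0.0165,-0.0016,0],"spin":0},
    {"delta_pos":[0.0165,-0.0016,0],"spin":0},
    {"delta_pos":[0.0165,-0.0016,0],"spin":0},
  ],
)

```text
t: 10.98
ee_pos: [0.5524, -0.1686, 0.1079]
tcp_rot: [0.741, 0.671, -0.0, -0.0]
contact_force: [-0.2, -0.1, -1.7]
finger_gap: 0.1
grasp_force: 97.5
```

```bash
python3 - <<'E'
from station import sensors,get_image
import cv2,pickle,numpy as np
im=[]
for n in("side","wrist"):
    d=get_image(n); pickle.dump(d,open(f"pics/{n}4.pkl","wb")); im.append(d["image"])
a=cv2.resize(im[0][170:250,300:400],(400,320),interpolation=cv2.INTER_CUBIC)
a=np.vstack([a,np.zeros((160,400,3),np.uint8)])
cv2.imwrite("pics/c4.png",np.hstack([a,im[1][:,240:640]]))
s=sensors.read_state(); print(s["ee_pos"],s["contact_force"],s["torque"])
E
```

```text
[ 0.55242656 -0.16862687  0.10788791] [-0.50315835  0.11768921 -1.94849789] [ 0.0182361   0.03712104 -0.01912266]
```

View pics/c4.png

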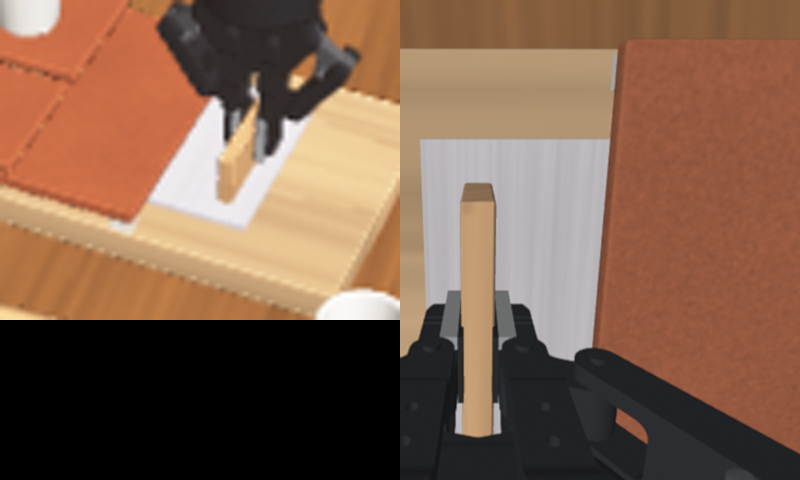

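The slab hasn't moved, and the visible sheet (420 to 610 of 260 px) puts the insertion at about 24–25 mm. Now I'll press down.

send_rows(
  motion=[
    {"delta_pos":[0,0,-0.001],"spin":0},
    {"delta_pos":[0,0,-0.002],"spin":0},
    {"delta_pos":[0,0,-0.003],"spin":0},
    {"delta_pos":[0,0,-0.0035],"spin":0},
    {"delta_pos":[0,0,-0.0035],"spin":0},
    {"delta_pos":[0,0,-0.0035],"spin":0},
  ],
)

```text
t: 11.82
ee_pos: [0.5525, -0.1686, 0.1054]
tcp_rot: [0.741, 0.671, -0.0, 0.0]
contact_force: [-4.3, 1.4, 8.8]
finger_gap: 0.101
grasp_force: 99.2
```

send_rows(
  motion=[
    {"delta_pos":[0,0,-0.0005],"spin":0},
    {"delta_pos":[0,0,-0.001],"spin":0},
    {"delta_pos":[0,0,-0.001],"spin":0},
    {"delta_pos":[0,0,-0.001],"spin":0},
  ],
)

```text
t: 12.32
ee_pos: [0.5525, -0.1686, 0.1054]
tcp_rot: [0.741, 0.671, -0.0, 0.0]
contact_force: [-8.6, 3.3, 18.6]
finger_gap: 0.097
grasp_force: 100.7
```

send_rows(
  motion=[
    {"delta_pos":[-0.0003,0,-0.0004],"spin":0},
    {"delta_pos":[-0.0005,0.0001,-0.0006],"spin":0},
    {"delta_pos":[-0.0005,0.0001,-0.0006],"spin":0},
    {"delta_pos":[-0.0005,0.0001,-0.0006],"spin":0},
    {"delta_pos":[-0.0005,0.0001,-0.0006],"spin":0},
    {"delta_pos":[-0.0005,0.0001,-0.0006],"spin":0},
  ],
)

```text
t: 13.08
ee_pos: [0.5524, -0.1686, 0.1054]
tcp_rot: [0.741, 0.671, 0.0, 0.001]
contact_force: [-7.5, 4.4, 21.2]
finger_gap: 0.102
grasp_force: 101.2
```

```bash
python3 - <<'E'
from station import sensors,get_image
import cv2,pickle,numpy as np
im=[]
for n in("side","wrist"):
    d=get_image(n); im.append(d["image"])
a=cv2.resize(im[0][170:250,300:400],(400,320),interpolation=cv2.INTER_CUBIC)
a=np.vstack([a,np.zeros((160,400,3),np.uint8)])
cv2.imwrite("pics/c5.png",np.hstack([a,im[1][:,240:640]]))
s=sensors.read_state(); print(s["t"],s["ee_pos"],s["tcp_rot"],s["contact_force"],s["torque"])
E
```

```text
13.175 [ 0.55239966 -0.16858522  0.10538106] [7.41152998e-01 6.71335576e-01 2.65175183e-04 8.40998108e-04] [-8.11504779  3.96148808 21.13004308] [ 0.67239785  1.30805194 -0.07223232]
```

View pics/c5.png

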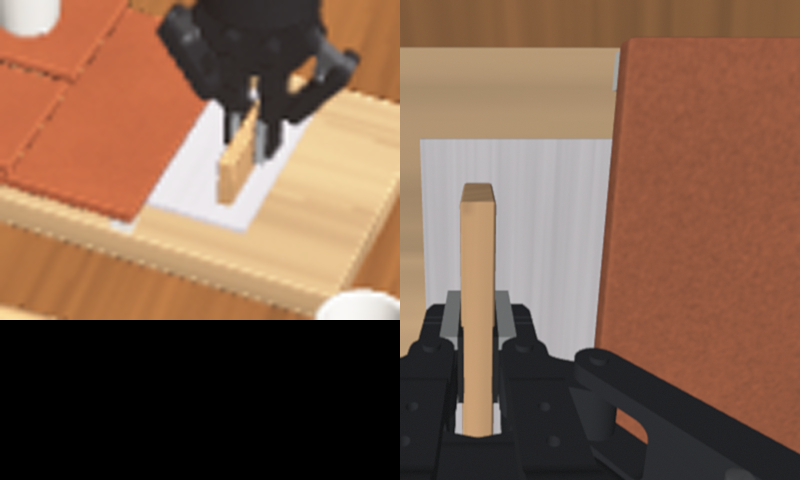

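The flashing is flat on the board and inserted, the slab is lying down, and the push is steady at about 21–23 N. I'll hand it in.

```bash
python3 -c "
from station import ticket; print(ticket.job_done())"
```

```text
the job is handed in; nothing more can be done
None
```

I slid the flashing about 24–25 mm under the loose slab, level and square between the spacers, and handed the job in while still pressing it flat onto the board with about 21 N, at about 13 s; the slab stayed down in the last pictures, and no verdict came back.

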